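# Set a sine plate on its gauge block stack

## Robot

A 6-joint arm with a two-finger parallel gripper is mounted at the origin on the work surface; the furniture and walls round the work are solid. World frame = base frame: x ahead of the robot, y to its left, z up, the work surface at z = 0. Lengths are in m, angles in degrees, forces in N, time in s.
With the tool pointing down it reaches from about 0.4 to 0.825 m from the base axis. Payload 7 kg.
Tool frame: the origin (TCP) lies midway between the tips of the shut fingers; the grasp point (between the pads) lies 19 mm behind it; z points along the fingers, y is the line along which they close (so a half turn about z gives the same grasp; the last joint's range is limited). The gripper opens to 88 mm and grips with 3 to 60 N. Pads are 19 mm wide; open, the fingers measure 130 mm over their backs; the gripper's body (78 mm by 193 mm) begins 47 mm behind the grasp point.
Start: joints at [87.496, 20.546, 0.682, 0, -70.136, -16.507], TCP at [0.22, 0.638, 0.227] pointing down, gripper open.
Joint ranges: [-176.03, 176.03], [-82.01, 121.73], [-58.28, 71.71], [-173.87, 95.51], [-174.79, -0.11], [-173.66, 173.66]. Speed limits (degrees/s): [136.94, 136.94, 172.46, 180, 180, 180].

## Interface

Orientations are given as [roll, pitch, yaw] about the fixed x, y, z axes, in that order (R = Rz(yaw) Ry(pitch) Rx(roll)).
In Python, from plant import telemetry, viewer, workorder gives the robot as it stands. The module is installed in compiled form; this text tells all that it offers.
- The arm moves only by the tool carry_out, never from a script. Its argument "rows" is a list of rows, each a list of 6 numbers: the shift along the tool's x, y, z in m, then the turn, a rotation vector about the tool's x, y, z in rad. In form: [[tx, ty, tz, ax, ay, az], ...]. A call has 1 to 8 rows; each row is the pose to reach, as a shift and turn from the pose commanded when the call began, along the tool's axes at that moment; what a row does not reach only later rows make up. A row lasts 1/8 s, in which the tool goes at most 62.5 mm and 10.7 degrees, less where a joint would pass 70% of its speed; a pose out of reach is approached as far as the arm can. A call with a gripper value outside its range is refused whole. "grip" is the gripper's target within -1 to 1 (fully open at 1, half-way at 0, shut at -1), set as the call begins (left out, the last holds). The fingers move at their own pace and stop on an object; the grip force is fixed at half the most. Time passes only in rows, so rows that repeat a pose let the fingers close. It gives the time, the measured TCP pose, the force, the opening and the grip force at its end, in the units of the state.
- telemetry.get_obs(): the state, without advancing time (a new reading comes with each control period).
- viewer.snapshot(name): name is "side" or "top"; returns the picture (420x560x3 uint8, red, green, blue); there is no depth.
- viewer.camera_info(name): a dict with "intrinsics" (3x3 intrinsics, pixels), "extrinsics" (4x4, takes a point from camera to world coordinates). Camera axes: x right, y down, z forward; pixel columns grow to the right and rows downward; lengths in m; the calibration is good to about 2 mm. A picture is of the moment at which its call begins. camera_info takes no time and is no camera call.
- workorder.close_job(): hands the job in; it is judged then, once.
The state is a dict: "clock": time; "joint_pos": joint angles; "qvel": joint speeds; "tau": joint torques, N m; "tool_pos": TCP position; "orientation": TCP orientation; "force": force on the tool from outside, world axes, zero at the start; "moment": the same for the moment, N m; "opening": finger opening in m; "gripper_force": force on a finger pad.
Only numpy, scipy, OpenCV 4.12 (cv2) and the standard library are available. Lean on these libraries where they do the work, as an engineer would, in place of code of your own. Each camera call takes 0.05 s, during which the arm holds its last target. There are 200 camera calls.

## Task

Set up the sine plate for an angle check: swing its hinged top plate up by the red pull bar until it stays open by itself, lay the steel gauge block squarely on the bright seat strip of the base, and the white ceramic gauge block squarely on top of it. Then swing the plate gently down, without letting it drop, until its roller rests on the stack, and let go. Leave the other things on the bench where they are.

Things in the scene. Friction and masses are not known exactly. Their poses are not given: they have to be found in the camera images.
- sine_base: Fixed dark steel base of the sine plate, 160 mm long (x), 80 mm wide (y), top face 28 mm above its origin, which lies at bench height under the middle. Local +x points to the hinge, -x to the free end with the pull bar. The hinge axis runs along local y at x = +65, z = +38 mm, between two ears 101 mm wide over all and 52 mm high.
- seat (a point): Centre of the bright seat strip (28 mm along x, 80 mm along y, between two black lines) on the base's top face, 54.7 mm from the base's middle towards the free end; axes as the base. The blocks lie here, long side along local y (parallel to the roller). Clear from above only while the plate stands open.
- tilt_plate (a joint): Opening angle (rad) of the 155 x 80 x 18 mm steel top plate: 0 flat, stop at 1.45 near upright. Its 20 mm roller, axis 125 mm from the hinge axis, touches the seat at 0 and rests on 36 mm of blocks at 0.29. The stiff hinge holds the plate above about 1.15; below 0.9 it sinks by itself. At the bar, lifting takes about 6 N, lowering needs it held back with about 2 N.
- pull_bar (a point): Middle of the red round pull bar, 12 mm thick, parallel to the hinge, beyond the plate's free end: local (-190, 0, +13) mm from the hinge axis at angle 0 (51 mm above the bench), turning with the plate. 56 mm clear between its arms, 41 mm between bar and plate edge. The bar can turn within a grip across it, so fingers pointing down can follow the arc.
- steel_block: Loose steel gauge block, 25 (x) x 75 (y) x 24 (z) mm, about 0.34 kg, grey with two small black dots on top; origin at the centre of its underside. Starts flat on the 2 mm thick blue bench mat.
- ceramic_block: Loose white ceramic gauge block, 25 (x) x 75 (y) x 12 (z) mm, about 0.13 kg, two small black dots on top; origin at the centre of its underside. Starts flat on the 2 mm thick blue bench mat; the two blocks may have swapped places.
- spray_can: Bystander: green and white spray can, 66 mm diameter, 225 mm tall; origin at the centre of its underside.
- marker_pen: Bystander: white and blue marker pen lying on the bench, 135 mm long; origin under its middle.
- oilstone: Bystander: dark grey oilstone, 25 x 75 x 10 mm, on the mat (not a gauge block); origin under its middle.
- drilled_insert: Bystander: grey steel insert with bores, 40 x 62 x 22 mm, to the right of the sine plate (not a gauge block); origin under its middle.

How it is judged:
By the outcome, as a careful person would: the job done as asked, in the order asked, and still so for the second after the job is handed in, with the robot touching nothing.
It also fails if it takes over 72 s, if anything falls off the work surface, if the arm or the gripper's body presses on something with over 40 N, if the wrist force passes 120 N, or if a joint passes its speed limit or range.

## Working session

There is one attempt and no reset: what is moved stays moved. The work goes in short steps, Python scripts to look and compute and a tool call to move; the robot and the scene stay as the last step left them, time stands still between calls to the robot, and variables do not carry over. Pictures are saved under pics/ and viewed, at most 12 in all, crops included, and the job is handed in when it is done.

Besides the shell and the picture viewer there is one more tool, called after "Call:" as name(argument=value, ...), one argument or row to a line, values as JSON. carry_out: Moves the arm, as the interface text tells. Its arguments: {"type":"object","properties":{"rows":{"type":"array"},"grip":{"type":"number"}},"required":["rows"]}

```bash
mkdir -p pics; cat > h.py <<'E'
import numpy as np, cv2
from plant import telemetry, viewer, workorder
from scipy.spatial.transform import Rotation as R
def snap(n,f=None):
    im=viewer.snapshot(n)
    if f: cv2.imwrite('pics/'+f,im[:,:,::-1])
    return im
def ray(n,u,v):
    c=viewer.camera_info(n);K=np.array(c['intrinsics']);T=np.array(c['extrinsics'])
    return T[:3,3],T[:3,:3]@np.linalg.solve(K,[u,v,1])
def onz(n,u,v,z):
    o,d=ray(n,u,v); return o+d*(z-o[2])/d[2]
def proj(n,p):
    c=viewer.camera_info(n);K=np.array(c['intrinsics']);T=np.linalg.inv(np.array(c['extrinsics']))
    q=K@(T[:3,:3]@np.array(p)+T[:3,3]); return q[:2]/q[2]
E
python3 - <<'E'
from h import *
a=snap('top','t1.png');b=snap('side','s1.png')
for n in('top','side'):
    c=viewer.camera_info(n);print(np.round(c['intrinsics'],1).tolist(),np.round(c['extrinsics'],3).tolist())
print(telemetry.get_obs())
E
```

```text
[[415.2, 0.0, 277.1], [0.0, 415.2, 208.4], [0.0, 0.0, 1.0]] [[-0.0, -0.985, 0.174, 0.398], [-0.999, 0.007, 0.035, 0.095], [-0.036, -0.174, -0.984, 0.911], [0.0, 0.0, 0.0, 1.0]]
[[382.7, 0.0, 275.7], [0.0, 382.7, 207.7], [0.0, 0.0, 1.0]] [[-0.975, -0.134, 0.176, 0.407], [-0.221, 0.551, -0.805, 0.774], [0.011, -0.824, -0.567, 0.552], [0.0, 0.0, 0.0, 1.0]]
{'clock': 0.1, 'joint_pos': array([ 8.74963780e+01,  2.05868603e+01,  6.38896562e-01, -1.65862915e-02,
       -7.01352981e+01, -1.65054373e+01]), 'qvel': array([-0.00088271, -0.10651518,  0.02383504, -0.00266536,  0.06383792,
        0.05212391]), 'tau': array([-9.55358300e-04, -5.84163237e+01,  2.93750185e+01,  7.01546699e+00,
        1.01862327e-02, -6.37491348e-05]), 'tool_pos': array([0.21976602, 0.63776464, 0.22572434]), 'orientation': array([ 1.79915739e+02, -8.70674007e-03, -1.90147003e+01]), 'force': array([ 0.05853499,  0.11893901, -0.30813031]), 'moment': array([-0.01648883,  0.04001624, -0.03101108]), 'gripper_force': 0.0, 'opening': 0.08727749570919845}
```

View pics/t1.png

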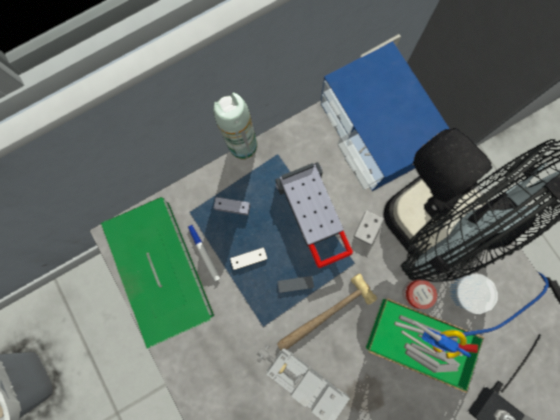

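View pics/s1.png

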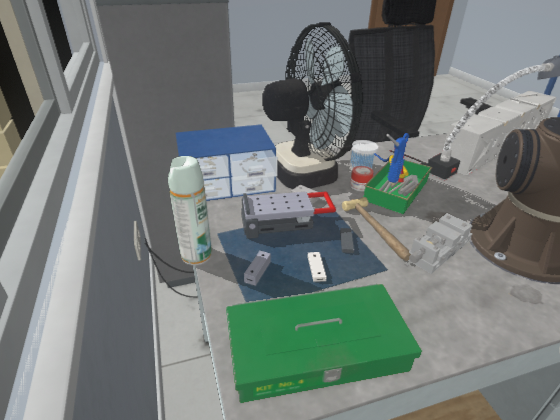

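The top view shows the sine plate with hinge at about (300,172) and red bar at (333,250). The steel block is at (232,206), the ceramic at (249,259), the oilstone at (294,285) and the insert at (368,228). The side view confirms this layout.

```bash
python3 - <<'E'
from h import *
a=cv2.imread('pics/t1.png');b=cv2.imread('pics/s1.png')
A=cv2.resize(a[150:310,180:390],None,fx=3.5,fy=3.5,interpolation=cv2.INTER_CUBIC);cv2.imwrite('pics/c1.png',A)
def red(im):
    h=cv2.cvtColor(im,cv2.COLOR_BGR2HSV);return (((h[...,0]<8)|(h[...,0]>172))&(h[...,1]>150)&(h[...,2]>80)).astype('uint8')
def comps(m,n,zs,roi,mn=40):
    x0,y0,x1,y1=roi;k=np.zeros_like(m);k[y0:y1,x0:x1]=m[y0:y1,x0:x1]
    for c in cv2.findContours(k,cv2.RETR_EXTERNAL,cv2.CHAIN_APPROX_NONE)[0]:
        if cv2.contourArea(c)<mn: continue
        r=cv2.minAreaRect(c);p=cv2.boxPoints(r)
        w=np.array([onz(n,*q,zs)[:2] for q in p]);print(n,np.round(p).tolist(),'c',np.round(w.mean(0),4),'corners',np.round(w,3).tolist(),'edges',np.round(np.linalg.norm(w-np.roll(w,-1,0),axis=1),3))
print('red');comps(red(a),'top',.051,(280,200,370,280));comps(red(b),'side',.051,(290,180,345,225),20)
g=cv2.cvtColor(a,cv2.COLOR_BGR2GRAY);h=cv2.cvtColor(a,cv2.COLOR_BGR2HSV)
print(g[206,225:245],h[206,232],h[230,232],h[259,245],h[200,310])
print('white');comps((g>150).astype('uint8'),'top',.014,(222,240,275,278))
print('steel');comps(((h[...,1]<70)&(g>75)).astype('uint8'),'top',.026,(205,192,256,222))
E
```

```text
red
top [[308.0, 245.0], [344.0, 230.0], [353.0, 254.0], [318.0, 269.0]] c [0.4635 0.0154] corners [[0.472, 0.062], [0.503, -0.012], [0.455, -0.031], [0.424, 0.043]] edges [0.08  0.052 0.08  0.051]
side [[308.0, 194.0], [328.0, 187.0], [335.0, 211.0], [315.0, 217.0]] c [0.4625 0.0114] corners [[0.5, -0.015], [0.455, -0.057], [0.427, 0.041], [0.469, 0.077]] edges [0.061 0.102 0.055 0.097]
[122 123 121 122 121 121 121 120 121 120 119 120 120 120 125 139 143 122
 113 141] [113  18 127] [103 111  69] [ 27  11 238] [115  18 173]
white
top [[230.0, 258.0], [263.0, 247.0], [267.0, 258.0], [233.0, 269.0]] c [0.4482 0.1891] corners [[0.449, 0.23], [0.472, 0.157], [0.447, 0.149], [0.424, 0.221]] edges [0.077 0.026 0.076 0.026]
steel
top [[213.0, 209.0], [215.0, 196.0], [251.0, 202.0], [248.0, 215.0]] c [0.5623 0.2257] corners [[0.555, 0.267], [0.584, 0.263], [0.57, 0.185], [0.541, 0.189]] edges [0.029 0.079 0.029 0.079]
top [[205.0, 192.0], [219.0, 192.0], [219.0, 202.0], [205.0, 202.0]] c [0.5807 0.2694] corners [[0.592, 0.285], [0.592, 0.254], [0.569, 0.254], [0.57, 0.284]] edges [0.031 0.022 0.031 0.022]
```

View pics/c1.png

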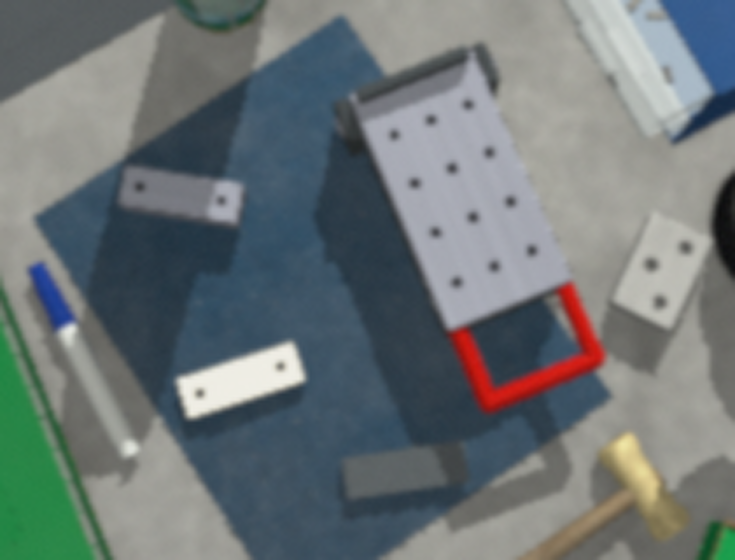

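The close-up shows the dots and block outlines clearly. Steel dots are at full-image (220,203) and (243,207), ceramic dots at (237,262) and (260,255), and the bar's outer edge runs (318,269)–(353,254).

```bash
cat >> h.py <<'E'
def move(pos,yaw,rp=(180,0)):
    o=telemetry.get_obs();R0=R.from_euler('xyz',o['orientation'],degrees=True)
    R1=R.from_euler('xyz',[rp[0],rp[1],yaw],degrees=True)
    print('pos',np.round(o['tool_pos'],4),'rpy',np.round(o['orientation'],2),'row',np.round(R0.inv().apply(np.array(pos)-o['tool_pos']),4).tolist(),np.round((R0.inv()*R1).as_rotvec(),4).tolist())
def c2p(u,v): return u/3.5+180-.36,v/3.5+150-.36
E
python3 - <<'E'
from h import *
def pr(nm,p,q,z):
    a=onz('top',*c2p(*p),z);b=onz('top',*c2p(*q),z);d=a-b;print(nm,(a+b)/2,np.degrees(np.arctan2(d[1],d[0])),np.linalg.norm(d))
pr('steel',(140,187),(221,201),.026)
pr('cer',(200,393),(280,367),.014)
for p,q in (((395,134),(456,282)),((431,120),(494,266)),((468,104),(532,250))): pr('plate',p,q,.06)
pr('barouter',(490,411),(603,363),.051)
pr('barcl',(486,402),(598,353),.054)
pr('earsouter',(343,125),(487,67),.045)
print('can base',onz('top',246,155,0),'cab',onz('top',372,185,.1),onz('top',322,90,.1))
E
```

```text
steel [0.56238787 0.22679462 0.026     ] 79.72592207737965 0.051662660369870585
cer [0.44781539 0.18947126 0.014     ] 107.80437786073786 0.05172927358162337
plate [0.54703262 0.07549044 0.06      ] 21.505176690456953 0.09617711233526711
plate [0.55593262 0.05343478 0.06      ] 22.162545352340956 0.09559700435583278
plate [0.56546344 0.03103055 0.06      ] 22.208694792333347 0.095927870894565
barouter [0.44129033 0.00539361 0.051     ] 112.65657515113445 0.07216090562175519
barcl [0.44666215 0.00818574 0.054     ] 113.27515134080565 0.0717023224873277
earsouter [0.61897413 0.08059939 0.045     ] 112.0008519378802 0.09543499011162349
can base [ 6.83534875e-01  1.98824322e-01 -1.11022302e-16] cab [ 0.58729206 -0.06486733  0.1       ] [0.79106063 0.03039997 0.1       ]
```

```bash
python3 - <<'E'
from h import *
move((.4465,.008,.15),-67.8)
E
```

```text
pos [0.2198 0.6378 0.2257] rpy [ 1.7992e+02 -1.0000e-02 -1.9010e+01] row [0.4195, 0.5214, 0.0766] [0.0013, -0.0008, 0.8515]
```

Call:
carry_out(
  rows=[
    [0.42, 0.521, 0, 0, 0, 0.85],
    [0.42, 0.521, 0, 0, 0, 0.85],
    [0.42, 0.521, 0, 0, 0, 0.85],
    [0.42, 0.521, 0, 0, 0, 0.85],
    [0.42, 0.521, 0, 0, 0, 0.85],
    [0.42, 0.521, 0, 0, 0, 0.85],
    [0.42, 0.521, 0, 0, 0, 0.85],
    [0.42, 0.521, 0, 0, 0, 0.85],
  ],
  grip=-0.3,
)

```text
clock: 1.1
tool_pos: [0.3899, 0.166, 0.2267]
orientation: [-180.0, 0.0, -67.7]
force: [1.7, -0.7, -0.0]
opening: 0.0309
gripper_force: 0.0
```

```bash
python3 - <<'E'
from h import *
move((.4465,.008,.12),-67.8);print(telemetry.get_obs()['opening'])
E
```

```text
pos [0.3899 0.166  0.2267] rpy [-1.7997e+02  2.0000e-02 -6.7670e+01] row [0.1677, 0.0077, 0.1066] [-0.0005, 0.0003, 0.0023]
0.030897724786678064
```

Call:
carry_out(
  rows=[
    [0.167, 0.008, 0.03, 0, 0, 0],
    [0.167, 0.008, 0.106, 0, 0, 0],
    [0.167, 0.008, 0.106, 0, 0, 0],
    [0.167, 0.008, 0.106, 0, 0, 0],
    [0.167, 0.008, 0.106, 0, 0, 0],
    [0.167, 0.008, 0.106, 0, 0, 0],
  ],
)

```text
clock: 1.85
tool_pos: [0.4464, 0.0113, 0.1216]
orientation: [-179.9, -0.0, -67.7]
force: [1.5, 0.5, 0.9]
opening: 0.0305
gripper_force: 0.0
```

```bash
python3 - <<'E'
from h import *
a=snap('top');b=snap('side')
move((.4465,.008,.035),-67.8)
A=cv2.resize(a[180:300,270:400],None,fx=4,fy=4);B=cv2.resize(b[100:240,270:400],None,fx=3.43,fy=3.43)
B=cv2.resize(B,(B.shape[1]*1,480));A=cv2.resize(A,(A.shape[1],480))
cv2.imwrite('pics/c2.png',np.hstack([A[:,:400],B[:,:400]])[:,:,::-1])
E
```

```text
pos [0.4463 0.0116 0.1217] rpy [-179.87    0.    -67.62] row [0.0034, 0.0014, 0.0867] [-0.0023, 0.0001, 0.0031]
```

View pics/c2.png

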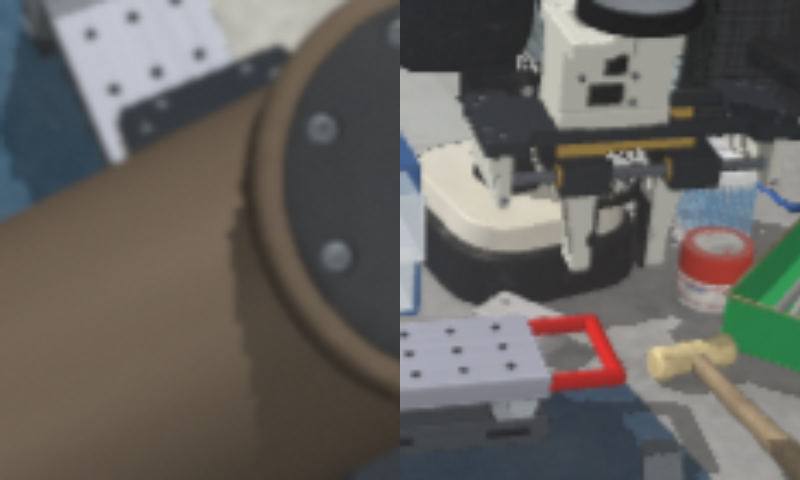

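The top view is hidden by the arm. The side view shows the fingers above the red bar, straddling across it, with the bar at about (610,350) in the crop. Descending and gripping next.

Call:
carry_out(
  rows=[
    [0.003, 0.001, 0.03, 0, 0, 0],
    [0.003, 0.001, 0.06, 0, 0, 0],
    [0.003, 0.001, 0.087, 0, 0, 0],
    [0.003, 0.001, 0.087, 0, 0, 0],
  ],
)

```text
clock: 2.45
tool_pos: [0.4451, 0.0076, 0.0329]
orientation: [179.9, -0.0, -67.6]
force: [0.4, -0.7, -0.1]
opening: 0.0306
gripper_force: 0.0
```

Call:
carry_out(
  rows=[
    [0, 0, 0, 0, 0, 0],
    [0, 0, 0, 0, 0, 0],
    [0, 0, 0, 0, 0, 0],
    [0, 0, 0, 0, 0, 0],
  ],
  grip=-1,
)

```text
clock: 2.95
tool_pos: [0.4456, 0.0071, 0.0345]
orientation: [-180.0, 0.0, -67.7]
force: [-4.3, 1.1, 7.4]
opening: 0.0109
gripper_force: 30.0
```

Call:
carry_out(
  rows=[
    [0, -0.0019, -0.0166, 0, 0, 0],
    [0, -0.0052, -0.0329, 0, 0, 0],
    [0, -0.0099, -0.0489, 0, 0, 0],
    [0, -0.016, -0.0644, 0, 0, 0],
    [0, -0.0234, -0.0793, 0, 0, 0],
    [0, -0.0321, -0.0935, 0, 0, 0],
    [0, -0.042, -0.1069, 0, 0, 0],
    [0, -0.0531, -0.1193, 0, 0, 0],
  ],
)

```text
clock: 3.95
tool_pos: [0.4901, 0.0253, 0.1522]
orientation: [179.4, 0.1, -67.8]
force: [-14.7, -3.2, 4.5]
opening: 0.011
gripper_force: 30.0
```

```bash
python3 - <<'E'
from h import *
P=lambda t:np.array([-190*np.cos(t)+13*np.sin(t),190*np.sin(t)+13*np.cos(t)])
for t in np.linspace(.7,1.4,9)[1:]:print(round(t,3),np.round(P(t)-P(.7),1))
snap('side','s2.png');o=telemetry.get_obs();print(o['force'],o['tool_pos'])
E
```

```text
0.788 [12.1 11.5]
0.875 [25.1 21.8]
0.962 [39. 31.]
1.05 [53.7 38.9]
1.138 [69.  45.6]
1.225 [84.8 50.8]
1.312 [101.   54.7]
1.4 [117.5  57.1]
[-18.25790623  -0.2453214   16.49229196] [0.49154905 0.02585453 0.15383825]
```

View pics/s2.png

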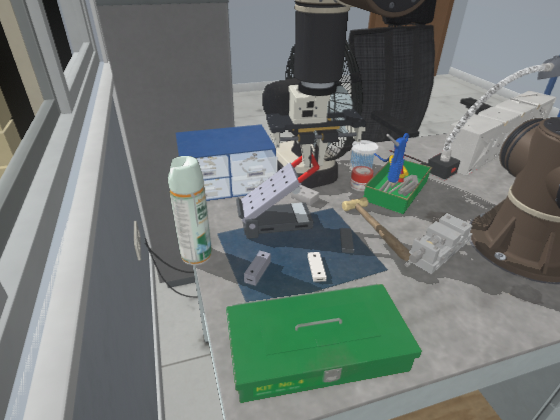

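The side view shows the plate swung half open at 40°, with the bar held by the fingers at about (305,165). The radial push is about 24 N outward, so I'll relax the path outward a little.

Call:
carry_out(
  rows=[
    [0, -0.01, -0.0135, 0, 0, 0],
    [0, -0.023, -0.024, 0, 0, 0],
    [0, -0.037, -0.033, 0, 0, 0],
    [0, -0.0515, -0.041, 0, 0, 0],
    [0, -0.067, -0.048, 0, 0, 0],
  ],
)

```text
clock: 4.62
tool_pos: [0.5556, 0.0517, 0.2027]
orientation: [179.8, -0.0, -67.7]
force: [-9.0, -4.3, 9.5]
opening: 0.0107
gripper_force: 30.0
```

Call:
carry_out(
  rows=[
    [0, -0.016, -0.0057, 0, 0, 0],
    [0, -0.032, -0.01, 0, 0, 0],
    [0, -0.048, -0.0125, 0, 0, 0],
    [0, -0.048, -0.0125, 0, 0, 0],
  ],
)

```text
clock: 5.12
tool_pos: [0.6034, 0.071, 0.2151]
orientation: [-179.8, -0.1, -67.7]
force: [1.3, -1.5, 4.1]
opening: 0.0112
gripper_force: 30.0
```

Call:
carry_out(
  rows=[
    [0, 0, 0, 0, 0, 0],
    [0, 0, 0, 0, 0, 0],
  ],
  grip=-0.2,
)

```text
clock: 5.38
tool_pos: [0.6014, 0.0711, 0.2134]
orientation: [-180.0, 0.0, -67.7]
force: [-0.9, -0.8, 0.2]
opening: 0.0253
gripper_force: 0.0
```

Call:
carry_out(
  rows=[
    [0, 0, -0.04, 0, 0, 0],
    [0, 0, -0.08, 0, 0, 0],
    [0, 0, -0.08, 0, 0, 0],
  ],
)

```text
clock: 5.75
tool_pos: [0.6029, 0.0714, 0.2972]
orientation: [-179.6, -0.0, -67.7]
force: [-0.5, -0.2, -0.4]
opening: 0.0352
gripper_force: 0.0
```

```bash
python3 - <<'E'
from h import *
print(onz('top',*c2p(182,194),.026))
for p,ax in (((.5624,.2268),79.7),((.4478,.1895),107.8)): move((*p,.13),ax-90); move((*p,.13),ax+90)
print(telemetry.get_obs()['joint_pos'])
snap('side','s3.png')
E
```

```text
[0.56237273 0.22580865 0.026     ]
pos [0.6029 0.0714 0.2972] rpy [-1.7963e+02 -3.0000e-02 -6.7690e+01] row [-0.1592, -0.0204, 0.1672] [-0.0057, -0.0037, -1.0016]
pos [0.6029 0.0714 0.2972] rpy [-1.7963e+02 -3.0000e-02 -6.7690e+01] row [-0.1592, -0.0204, 0.1672] [-0.0043, 0.0066, 2.1399]
pos [0.6029 0.0714 0.2972] rpy [-1.7963e+02 -3.0000e-02 -6.7690e+01] row [-0.1682, 0.0998, 0.1664] [-0.0049, -0.0052, -1.4921]
pos [0.6029 0.0714 0.2972] rpy [-1.7963e+02 -3.0000e-02 -6.7690e+01] row [-0.1682, 0.0998, 0.1664] [-0.0053, 0.005, 1.6495]
[ 2.52014509e+01  1.18673034e+01 -2.17779023e+00  4.81480395e-02
 -7.55859809e+01 -2.90359875e+00]
```

View pics/s3.png

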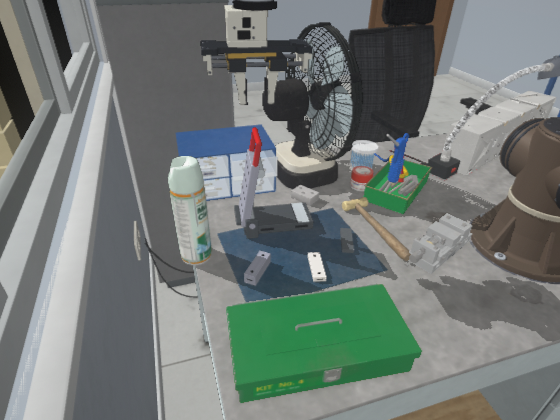

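The plate stands open by itself, with the red bar at (255,145). Next is the steel block.

Call:
carry_out(
  rows=[
    [-0.06, -0.008, 0, 0, 0, -0.1],
    [-0.12, -0.015, 0, 0, 0, -0.3],
    [-0.159, -0.02, 0, 0, 0, -1.0],
    [-0.159, -0.02, 0.04, 0, 0, -1.0],
    [-0.159, -0.02, 0.08, 0, 0, -1.0],
    [-0.159, -0.02, 0.14, 0, 0, -1.0],
    [-0.159, -0.02, 0.2, 0, 0, -1.0],
    [-0.159, -0.02, 0.2, 0, 0, -1.0],
  ],
  grip=1,
)

```text
clock: 6.8
tool_pos: [0.556, 0.2231, 0.0882]
orientation: [179.5, 0.4, -10.5]
force: [0.6, 0.6, 1.2]
opening: 0.0881
gripper_force: 0.0
```

```bash
python3 - <<'E'
from h import *
move((.5624,.2265,.006),-10.3);print(telemetry.get_obs()['opening'])
E
```

```text
pos [0.556  0.2231 0.0882] rpy [179.55   0.44 -10.47] row [0.0063, -0.0051, 0.0821] [0.0078, 0.0077, -0.003]
0.08809619477729974
```

Call:
carry_out(
  rows=[
    [0, 0, 0.03, 0, 0, 0],
    [0, 0, 0.03, 0, 0, 0],
    [0, 0, 0.03, 0, 0, 0],
  ],
)

```text
clock: 7.18
tool_pos: [0.5608, 0.2263, 0.0657]
orientation: [-179.9, -0.1, -10.4]
force: [0.3, 0.3, 0.8]
opening: 0.0875
gripper_force: 0.0
```

```bash
python3 - <<'E'
from h import *
move((.5624,.2263,.006),-10.3)
E
```

```text
pos [0.5608 0.2263 0.0657] rpy [-1.7991e+02 -1.1000e-01 -1.0390e+01] row [0.0015, -0.0002, 0.0597] [-0.0016, -0.002, -0.0016]
```

Call:
carry_out(
  rows=[
    [0.001, 0, 0.03, 0, 0, 0],
    [0.001, 0, 0.045, 0, 0, 0],
    [0.001, 0, 0.06, 0, 0, 0],
    [0.001, 0, 0.06, 0, 0, 0],
    [0.001, 0, 0.06, 0, 0, 0],
  ],
)

```text
clock: 7.8
tool_pos: [0.5608, 0.2256, 0.0036]
orientation: [-180.0, -0.0, -10.4]
force: [-0.4, -0.1, 0.0]
opening: 0.0877
gripper_force: 0.0
```

Call:
carry_out(
  rows=[
    [0, 0, 0, 0, 0, 0],
    [0, 0, 0, 0, 0, 0],
    [0, 0, 0, 0, 0, 0],
    [0, 0, 0, 0, 0, 0],
  ],
  grip=-1,
)

```text
clock: 8.3
tool_pos: [0.5609, 0.2257, 0.0037]
orientation: [-180.0, -0.0, -10.4]
force: [-0.8, 0.6, 1.7]
opening: 0.075
gripper_force: 30.0
```

Call:
carry_out(
  rows=[
    [0, 0, -0.02, 0, 0, 0],
    [0, 0, -0.05, 0, 0, 0],
    [0, 0, -0.09, 0, 0, 0],
    [0, 0, -0.09, 0, 0, 0],
  ],
)

```text
clock: 8.8
tool_pos: [0.5621, 0.2264, 0.0962]
orientation: [-179.8, -0.2, -10.4]
force: [0.0, 0.7, -4.3]
opening: 0.0746
gripper_force: 30.0
```

```bash
python3 - <<'E'
from h import *
t=np.radians(22.2);c,s=np.cos(t),np.sin(t)
bar=np.array([.4456,.0073]);h=np.array([.6224,.0798]);base=h-.065*np.array([c,s]);seat=base-.0547*np.array([c,s]);print('seat',seat)
im=snap('top','t2.png')
for L in((-.0687,.04),(-.0687,-.04),(-.0407,.04),(-.0407,-.04)):
    p=base+L[0]*np.array([c,s])+L[1]*np.array([-s,c]);print(proj('top',(*p,.028)),proj('side',(*p,.028)))
b=snap('side')
A=cv2.resize(im[190:280,270:370],(400,360),interpolation=cv2.INTER_CUBIC);B=cv2.resize(b[180:260,220:320],(400,320),interpolation=cv2.INTER_CUBIC)
cv2.imwrite('pics/c3.png',np.hstack([A[:320],B])[:,:,::-1])
move((*seat,.12),22.2)
E
```

```text
seat [0.51157329 0.03457246]
[305.43561497 240.84566117] [308.79361983 221.50966802]
[340.03568377 226.57367676] [301.20376316 202.38317789]
[300.33430707 228.76592266] [296.8756984  222.60266663]
[334.75980622 214.60799187] [290.07633595 203.32033769]
pos [0.56   0.2252 0.0929] rpy [ 1.800e+02  5.000e-02 -1.045e+01] row [-0.013, 0.1962, -0.0271] [-0.0002, 0.0009, -0.5698]
```

View pics/c3.png

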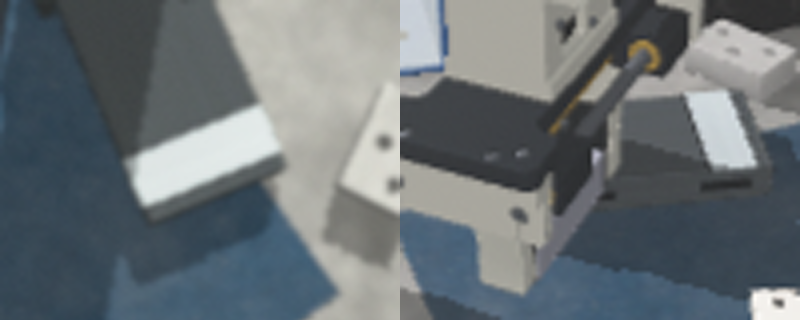

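The strip shows bright in the top crop at corners (128,162), (263,106), (287,153) and (150,210). I'll measure it by mask.

```bash
python3 - <<'E'
from h import *
for n,f,roi in (('top',None,(290,205,350,250)),('side',None,(285,195,315,228))):
    im=snap(n);g=cv2.cvtColor(im,cv2.COLOR_RGB2GRAY);x0,y0,x1,y1=roi
    k=np.zeros_like(g);k[y0:y1,x0:x1]=(g[y0:y1,x0:x1]>165)
    nl,lab,st,ce=cv2.connectedComponentsWithStats(k)
    for i in range(1,nl):
        if st[i,4]>60:
            ys,xs=np.where(lab==i);w=np.array([onz(n,x,y,.028)[:2] for x,y in zip(xs,ys)]) 
            q=cv2.minAreaRect((w*1e4).astype(np.float32));print(n,st[i],w.mean(0),q)
E
```

```text
top [303 205  47  45 973] [0.51641998 0.00873314] ((5145.703125, 220.96832275390625), (977.540283203125, 946.56494140625), 88.26786804199219)
side [285 197  24  25 247] [0.5160733 0.0253735] ((5179.71630859375, 210.086669921875), (355.114990234375, 1072.129150390625), 33.27035140991211)
```

```bash
python3 - <<'E'
from h import *
for n,roi in (('top',(290,205,350,250)),('side',(285,195,315,228))):
  im=snap(n);g=cv2.cvtColor(im,cv2.COLOR_RGB2GRAY);x0,y0,x1,y1=roi
  for th in (190,205):
    k=np.zeros_like(g);k[y0:y1,x0:x1]=(g[y0:y1,x0:x1]>th)
    nl,lab,st,ce=cv2.connectedComponentsWithStats(k)
    for i in range(1,nl):
        if st[i,4]>60:
            ys,xs=np.where(lab==i);w=np.array([onz(n,x,y,.028)[:2] for x,y in zip(xs,ys)]) 
            q=cv2.minAreaRect((w*1e4).astype(np.float32));print(n,th,st[i],w.mean(0),np.round(q[0]),np.round(q[1]),q[2])
E
```

```text
top 190 [304 216  38  25 451] [0.51090787 0.03169005] [5117.  308.] [259. 847.] 22.16423988342285
top 205 [304 217  36  23 418] [0.51031412 0.03299161] [5102.  337.] [252. 781.] 22.164487838745117
side 190 [292 203  17  19 197] [0.51077665 0.03251532] [5110.  322.] [254. 777.] 23.09150505065918
side 205 [293 203  15  18 170] [0.51037683 0.03209988] [5110.  312.] [224. 733.] 22.35319709777832
```

```bash
python3 - <<'E'
from h import *
move((.5,.20,.12),-10.4);move((.509,.0323,.12),22.2)
E
```

```text
pos [0.5598 0.2249 0.0919] rpy [ 1.7989e+02  1.1000e-01 -1.0430e+01] row [-0.0544, 0.0354, -0.0279] [0.0019, 0.0019, -0.0005]
pos [0.5598 0.2249 0.0919] rpy [ 1.7989e+02  1.1000e-01 -1.0430e+01] row [-0.0152, 0.1987, -0.0277] [0.0013, 0.0023, -0.5695]
```

Call:
carry_out(
  rows=[
    [-0.025, 0.015, -0.028, 0, 0, 0],
    [-0.054, 0.035, -0.028, 0, 0, -0.1],
    [-0.045, 0.085, -0.028, 0, 0, -0.2],
    [-0.03, 0.135, -0.028, 0, 0, -0.4],
    [-0.015, 0.175, -0.028, 0, 0, -0.569],
    [-0.015, 0.199, -0.028, 0, 0, -0.569],
    [-0.015, 0.199, -0.028, 0, 0, -0.569],
    [-0.015, 0.199, -0.028, 0, 0, -0.569],
  ],
)

```text
clock: 10.1
tool_pos: [0.5099, 0.0326, 0.121]
orientation: [180.0, 0.0, 22.2]
force: [0.3, 0.6, -3.3]
opening: 0.075
gripper_force: 30.0
```

```bash
python3 - <<'E'
from h import *
move((.509,.0323,.030),22.2);print(telemetry.get_obs()['opening'])
E
```

```text
pos [0.5099 0.0326 0.121 ] rpy [1.800e+02 3.000e-02 2.216e+01] row [-0.0009, -0.0001, 0.091] [0.0, 0.0006, -0.0008]
0.07497153313059605
```

Call:
carry_out(
  rows=[
    [-0.001, 0, 0.03, 0, 0, 0],
    [-0.001, 0, 0.06, 0, 0, 0],
    [-0.001, 0, 0.08, 0, 0, 0],
    [-0.001, 0, 0.084, 0, 0, 0],
    [-0.001, 0, 0.087, 0, 0, 0],
    [-0.001, 0, 0.087, 0, 0, 0],
    [-0.001, 0, 0.087, 0, 0, 0],
  ],
)

```text
clock: 10.98
tool_pos: [0.5095, 0.0324, 0.0351]
orientation: [-180.0, -0.1, 22.2]
force: [-0.2, -0.4, -2.6]
opening: 0.0744
gripper_force: 30.0
```

```bash
python3 - <<'E'
from h import *
o=telemetry.get_obs();print(o['tool_pos'],o['force']);im=snap('side')
cv2.imwrite('pics/c4.png',cv2.resize(im[140:260,210:350],(700,600),interpolation=cv2.INTER_CUBIC)[:,:,::-1])
move((.509,.0323,.030),22.2)
E
```

```text
[0.50947156 0.03235055 0.03508934] [-0.22230959 -0.36222922 -2.58187363]
pos [0.5094 0.0323 0.035 ] rpy [-1.800e+02 -7.000e-02  2.219e+01] row [-0.0003, -0.0002, 0.005] [-0.0, -0.0012, -0.0002]
```

View pics/c4.png

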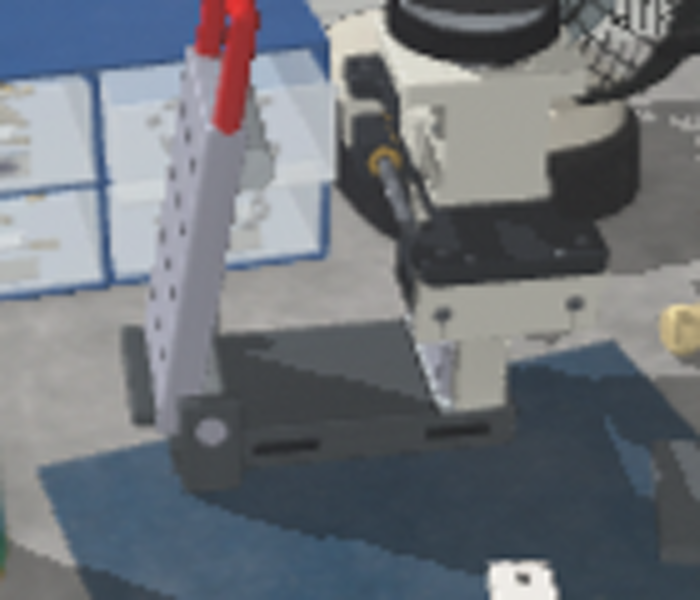

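The finger tip at crop (480,405) is just above the base edge and the block is over the strip, with ample room to the upright plate. I'll lower it in small steps until it touches.

Call:
carry_out(
  rows=[
    [0, 0, 0.002, 0, 0, 0],
    [0, 0, 0.0035, 0, 0, 0],
    [0, 0, 0.0045, 0, 0, 0],
    [0, 0, 0.0045, 0, 0, 0],
  ],
)

```text
clock: 11.52
tool_pos: [0.5089, 0.032, 0.0297]
orientation: [180.0, 0.0, 22.2]
force: [-0.2, 0.7, -3.4]
opening: 0.0745
gripper_force: 30.0
```

Call:
carry_out(
  rows=[
    [0, 0, 0.0007, 0, 0, 0],
    [0, 0, 0.0014, 0, 0, 0],
    [0, 0, 0.0014, 0, 0, 0],
  ],
)

```text
clock: 11.9
tool_pos: [0.5091, 0.0321, 0.0295]
orientation: [180.0, -0.0, 22.2]
force: [-4.7, 0.3, 10.0]
opening: 0.0748
gripper_force: 30.0
```

Call:
carry_out(
  rows=[
    [0, 0, 0, 0, 0, 0],
    [0, 0, 0, 0, 0, 0],
    [0, 0, 0, 0, 0, 0],
  ],
  grip=1,
)

```text
clock: 12.28
tool_pos: [0.5092, 0.0321, 0.0285]
orientation: [180.0, -0.0, 22.2]
force: [-0.7, 0.4, 0.2]
opening: 0.0874
gripper_force: 0.0
```

Call:
carry_out(
  rows=[
    [0, 0, -0.04, 0, 0, 0],
    [0, 0, -0.09, 0, 0, 0],
    [-0.05, 0.0, -0.12, 0, 0, 0],
    [-0.05, 0, -0.12, 0, 0, 0],
  ],
)

```text
clock: 12.78
tool_pos: [0.4616, 0.0127, 0.151]
orientation: [-180.0, -0.3, 22.2]
force: [0.2, 0.8, -0.1]
opening: 0.0875
gripper_force: 0.0
```

```bash
python3 - <<'E'
from h import *
o=telemetry.get_obs();print(o['opening'])
move((.4478,.1895,.06),17.8)
E
```

```text
0.0874958341278433
pos [0.4616 0.0127 0.151 ] rpy [-179.97   -0.26   22.17] row [0.0535, -0.1689, 0.0913] [-0.0006, -0.0045, 0.0762]
```

Call:
carry_out(
  rows=[
    [0.02, -0.06, 0, 0, 0, 0.076],
    [0.04, -0.12, 0, 0, 0, 0.076],
    [0.053, -0.169, 0, 0, 0, 0.076],
    [0.053, -0.169, 0.05, 0, 0, 0.076],
    [0.053, -0.169, 0.091, 0, 0, 0.076],
    [0.053, -0.169, 0.091, 0, 0, 0.076],
    [0.053, -0.169, 0.091, 0, 0, 0.076],
  ],
)

```text
clock: 13.65
tool_pos: [0.4488, 0.1902, 0.0584]
orientation: [180.0, -0.0, 17.9]
force: [0.5, -0.6, 0.7]
opening: 0.0879
gripper_force: 0.0
```

```bash
python3 - <<'E'
from h import *
move((.4478,.1895,.0037),17.8)
# steel block on seat
a=snap('top');b=snap('side')
for n,im,roi in (('top',a,(285,200,355,255)),('side',b,(270,185,335,235))):
    x0,y0,x1,y1=roi;cv2.imwrite('pics/%s_seat.png'%n,im[:,:,::-1])
A=cv2.resize(a[200:260,285:350],(390,360),interpolation=cv2.INTER_CUBIC);B=cv2.resize(b[185:245,265:330],(390,360),interpolation=cv2.INTER_CUBIC)
cv2.imwrite('pics/c5.png',np.hstack([A,B])[:,:,::-1])
E
```

```text
pos [0.4488 0.1902 0.0584] rpy [ 1.7999e+02 -4.0000e-02  1.7850e+01] row [-0.0011, 0.0003, 0.0547] [0.0002, -0.0007, 0.0009]
```

View pics/c5.png

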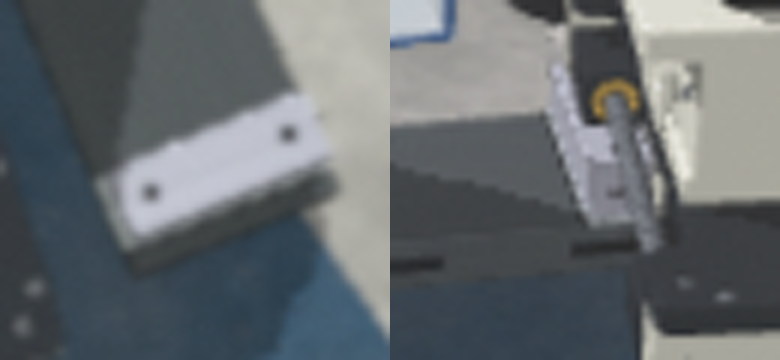

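The top crop shows the steel block on the strip, with dots at (151,191) and (289,133). I'll compute its centre and angle.

```bash
python3 - <<'E'
from h import *
a,b=[onz('top',u/6+285-.42,v/6+200-.42,.052) for u,v in((151,191),(289,133))]
d=a-b;m=(a+b)/2;print(m,np.degrees(np.arctan2(d[1],d[0])))
t=np.radians(22.2);e=m[:2]-[.5103,.0328];print('local off',e@[np.cos(t),np.sin(t)],e@[-np.sin(t),np.cos(t)])
E
```

```text
[0.51076975 0.03389409 0.052     ] 112.6129567395533
local off 0.0008483160181913493 0.0008354926117241547
```

Call:
carry_out(
  rows=[
    [-0.001, 0, 0.025, 0, 0, 0],
    [-0.001, 0, 0.045, 0, 0, 0],
    [-0.001, 0, 0.055, 0, 0, 0],
    [-0.001, 0, 0.055, 0, 0, 0],
    [-0.001, 0, 0.055, 0, 0, 0],
  ],
)

```text
clock: 14.38
tool_pos: [0.4475, 0.1898, 0.0033]
orientation: [-180.0, -0.1, 17.8]
force: [-0.3, 0.2, 0.4]
opening: 0.0876
gripper_force: 0.0
```

Call:
carry_out(
  rows=[
    [0, 0, 0, 0, 0, 0],
    [0, 0, 0, 0, 0, 0],
    [0, 0, 0, 0, 0, 0],
    [0, 0, 0, 0, 0, 0],
  ],
  grip=-1,
)

```text
clock: 14.88
tool_pos: [0.4472, 0.1894, 0.0028]
orientation: [180.0, -0.0, 17.8]
force: [-1.0, -0.7, 5.7]
opening: 0.075
gripper_force: 30.0
```

Call:
carry_out(
  rows=[
    [0, 0, -0.02, 0, 0, 0],
    [0, 0, -0.06, 0, 0, 0],
    [0, 0, -0.11, 0, 0, 0],
    [0, 0, -0.11, 0, 0, 0],
  ],
)

```text
clock: 15.38
tool_pos: [0.4489, 0.1912, 0.116]
orientation: [-179.8, -0.4, 17.9]
force: [1.7, -0.1, -2.4]
opening: 0.0746
gripper_force: 30.0
```

```bash
python3 - <<'E'
from h import *
move((.51,.0325,.13),22.2)
E
```

```text
pos [0.4489 0.1912 0.116 ] rpy [-179.83   -0.38   17.86] row [0.0096, 0.1697, -0.0145] [-0.0028, -0.0068, -0.0757]
```

Call:
carry_out(
  rows=[
    [0.002, 0.05, -0.015, 0, 0, -0.076],
    [0.005, 0.1, -0.015, 0, 0, -0.076],
    [0.01, 0.15, -0.015, 0, 0, -0.076],
    [0.01, 0.17, -0.015, 0, 0, -0.076],
    [0.01, 0.17, -0.015, 0, 0, -0.076],
    [0.01, 0.17, 0.03, 0, 0, -0.076],
    [0.01, 0.17, 0.05, 0, 0, -0.076],
    [0.01, 0.17, 0.05, 0, 0, -0.076],
  ],
)

```text
clock: 16.38
tool_pos: [0.5068, 0.0307, 0.0605]
orientation: [-180.0, 0.3, 22.2]
force: [0.7, 0.5, -1.7]
opening: 0.0746
gripper_force: 30.0
```

```bash
python3 - <<'E'
from h import *
move((.51,.0325,.053),22.2)
E
```

```text
pos [0.5068 0.0307 0.0605] rpy [-179.99    0.25   22.21] row [0.0036, -0.0005, 0.0075] [-0.0001, 0.0044, 0.0002]
```

Call:
carry_out(
  rows=[
    [0.003, 0, 0.001, 0, 0, 0],
    [0.003, 0, 0.001, 0, 0, 0],
    [0.003, 0, 0.001, 0, 0, 0],
  ],
)

```text
clock: 16.75
tool_pos: [0.5118, 0.0321, 0.0622]
orientation: [-180.0, -0.1, 22.2]
force: [-1.5, 0.3, -0.6]
opening: 0.0744
gripper_force: 30.0
```

```bash
python3 - <<'E'
from h import *
move((.51,.0325,.053),22.2)
E
```

```text
pos [0.5118 0.0321 0.0622] rpy [-1.800e+02 -8.000e-02  2.219e+01] row [-0.0015, -0.0011, 0.0092] [-0.0001, -0.0014, -0.0001]
```

Call:
carry_out(
  rows=[
    [-0.0015, -0.0005, 0.004, 0, 0, 0],
    [-0.0015, -0.0005, 0.006, 0, 0, 0],
    [-0.0015, -0.0005, 0.0075, 0, 0, 0],
    [-0.0015, -0.0005, 0.0075, 0, 0, 0],
    [-0.0015, -0.0005, 0.0075, 0, 0, 0],
  ],
)

```text
clock: 17.38
tool_pos: [0.5099, 0.0317, 0.054]
orientation: [180.0, -0.0, 22.2]
force: [0.6, 0.0, -2.2]
opening: 0.0743
gripper_force: 30.0
```

Call:
carry_out(
  rows=[
    [0, 0, 0.0006, 0, 0, 0],
    [0, 0, 0.0012, 0, 0, 0],
    [0, 0, 0.0017, 0, 0, 0],
    [0, 0, 0.0017, 0, 0, 0],
  ],
)

```text
clock: 17.88
tool_pos: [0.5098, 0.0317, 0.0528]
orientation: [180.0, -0.0, 22.2]
force: [-2.3, 0.9, 5.3]
opening: 0.0743
gripper_force: 30.0
```

Call:
carry_out(
  rows=[
    [0, 0, 0, 0, 0, 0],
    [0, 0, 0, 0, 0, 0],
    [0, 0, 0, 0, 0, 0],
  ],
  grip=1,
)

```text
clock: 18.25
tool_pos: [0.5098, 0.0317, 0.0522]
orientation: [180.0, -0.0, 22.2]
force: [0.4, 0.1, -0.1]
opening: 0.0875
gripper_force: 0.0
```

Call:
carry_out(
  rows=[
    [0, 0, -0.04, 0, 0, 0],
    [0, 0, -0.09, 0, 0, 0],
    [-0.06, -0.06, -0.15, 0, 0, 0],
    [-0.06, -0.12, -0.2, 0, 0, 0.1],
    [-0.06, -0.17, -0.24, 0, 0, 0.4],
    [-0.06, -0.17, -0.24, 0, 0, 0.5],
    [-0.06, -0.17, -0.24, 0, 0, 0.6],
  ],
)

```text
clock: 19.12
tool_pos: [0.39, 0.1689, 0.2952]
orientation: [-179.7, -0.2, -12.3]
force: [-0.3, -0.1, -0.7]
opening: 0.0881
gripper_force: 0.0
```

```bash
python3 - <<'E'
from h import *
a=snap('top');b=snap('side')
A=cv2.resize(a[140:260,265:365],(480,576),interpolation=cv2.INTER_CUBIC);B=cv2.resize(b[120:240,230:330],(320,384),interpolation=cv2.INTER_CUBIC)
B=np.vstack([B,np.zeros((192,320,3),'uint8')])
cv2.imwrite('pics/c6.png',np.hstack([A,B])[:,:,::-1])
h=cv2.cvtColor(a,cv2.COLOR_RGB2HSV)
m=(((h[...,0]<8)|(h[...,0]>172))&(h[...,1]>140)&(h[...,2]>60)).astype('uint8');m[:,:265]=0;m[:,365:]=0;m[:120]=0;m[260:]=0
ys,xs=np.where(m);print(len(xs),cv2.minAreaRect(np.c_[xs,ys].astype(np.float32)) if len(xs) else 0)
E
```

```text
274 ((304.1206970214844, 160.55172729492188), (7.056422710418701, 46.98092269897461), 68.19859313964844)
```

View pics/c6.png

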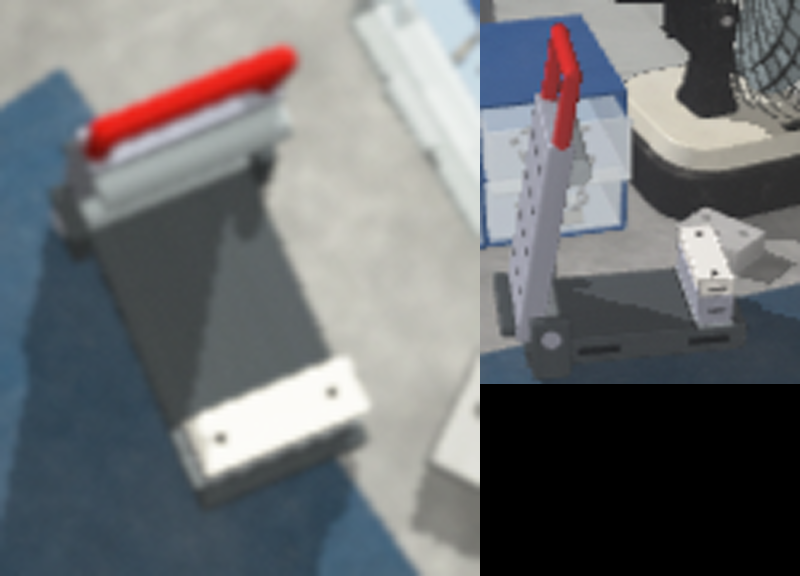

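The stack is neat: the ceramic dots at crop (220,438) and (332,392) sit over the steel block, and the plate is upright with the bar at (195,100). Going back to the bar.

```bash
python3 - <<'E'
from h import *
a,b=[onz('top',u/4.8+265-.4,v/4.8+140-.4,.064) for u,v in((220,438),(332,392))];d=a-b;print((a+b)/2,np.degrees(np.arctan2(d[1],d[0])))
print('bar',onz('top',304.1,160.6,.238))
move((.602,.071,.295),-67.8)
E
```

```text
[0.51026261 0.03298292 0.064     ] 112.14682500273308
bar [0.5980611  0.07373132 0.238     ]
pos [0.3897 0.1673 0.293 ] rpy [-1.799e+02 -5.000e-02 -1.219e+01] row [0.2278, 0.0493, -0.0019] [-0.0021, 0.0001, 0.9706]
```

Call:
carry_out(
  rows=[
    [0, 0, -0.01, 0, 0, 0.19],
    [0, 0, -0.01, 0, 0, 0.37],
    [0.05, 0.01, -0.01, 0, 0, 0.56],
    [0.1, 0.02, -0.01, 0, 0, 0.75],
    [0.15, 0.03, -0.01, 0, 0, 0.97],
    [0.2, 0.04, -0.01, 0, 0, 0.97],
    [0.227, 0.049, -0.01, 0, 0, 0.97],
    [0.227, 0.049, -0.01, 0, 0, 0.97],
  ],
  grip=-0.2,
)

```text
clock: 20.23
tool_pos: [0.6025, 0.0685, 0.2998]
orientation: [179.8, -0.0, -67.7]
force: [-0.3, 0.6, -0.4]
opening: 0.0352
gripper_force: 0.0
```

```bash
python3 - <<'E'
from h import *
move((.601,.0715,.217),-67.8);print(telemetry.get_obs()['opening'])
E
```

```text
pos [0.6025 0.0685 0.2998] rpy [ 1.7978e+02 -1.0000e-02 -6.7750e+01] row [-0.0034, -0.0, 0.0828] [0.0039, -0.0002, 0.001]
0.03519220342724388
```

Call:
carry_out(
  rows=[
    [-0.003, 0, 0.03, 0, 0, 0],
    [-0.003, 0, 0.06, 0, 0, 0],
    [-0.003, 0, 0.083, 0, 0, 0],
    [-0.003, 0, 0.083, 0, 0, 0],
    [-0.003, 0, 0.083, 0, 0, 0],
  ],
)

```text
clock: 20.85
tool_pos: [0.6007, 0.0734, 0.2203]
orientation: [-179.9, -0.0, -67.7]
force: [-0.7, -0.5, 0.4]
opening: 0.0352
gripper_force: 0.0
```

Call:
carry_out(
  rows=[
    [0, 0, 0, 0, 0, 0],
    [0, 0, 0, 0, 0, 0],
    [0, 0, 0, 0, 0, 0],
    [0, 0, 0, 0, 0, 0],
  ],
  grip=-1,
)

```text
clock: 21.35
tool_pos: [0.6008, 0.0735, 0.2198]
orientation: [-179.9, -0.0, -67.8]
force: [0.8, 0.9, 2.3]
opening: 0.0112
gripper_force: 30.0
```

```bash
python3 - <<'E'
from h import *
o=telemetry.get_obs();print(o['tool_pos'],o['force'])
t0=np.radians(22.2);h=np.array([.6224-.0018,.0798-.0012]) # hinge shifted by measured seat offset
xl=(o['tool_pos'][:2]-h)@[np.cos(t0),np.sin(t0)]*1e3;print('local x',xl)
P=lambda t:np.array([-190*np.cos(t)+13*np.sin(t),190*np.sin(t)+13*np.cos(t)])
from scipy.optimize import brentq
T=brentq(lambda t:P(t)[0]-xl,.8,1.6);print('t',T,'bar z',38+P(T)[1],'tcp->bar',38+P(T)[1]-o['tool_pos'][2]*1e3)
for t in np.linspace(T,.29,17)[1:]:print(round(t,3),np.round(P(t)-P(T),1))
E
```

```text
[0.60078841 0.07349001 0.21975723] [0.75568797 0.87508525 2.32799338]
local x -20.273729252778566
t 1.3958246951671756 bar z 227.36202338954888 tcp->bar 7.604794646846813
1.327 [-13.   -1.9]
1.258 [-25.9  -4.6]
1.188 [-38.5  -8.2]
1.119 [-50.9 -12.7]
1.05 [-62.9 -18.1]
0.981 [-74.6 -24.2]
0.912 [-85.8 -31.2]
0.843 [-96.4 -38.9]
0.774 [-106.5  -47.3]
0.705 [-116.1  -56.4]
0.636 [-124.9  -66.1]
0.566 [-133.1  -76.4]
0.497 [-140.5  -87.3]
0.428 [-147.2  -98.6]
0.359 [-153.  -110.4]
0.29 [-158.1 -122.6]
```

The bar is near the finger tips, so I'll re-grip 7 mm deeper.

Call:
carry_out(
  rows=[
    [0, 0, 0, 0, 0, 0],
    [0, 0, 0, 0, 0, 0],
    [0, 0, 0.004, 0, 0, 0],
    [0, 0, 0.007, 0, 0, 0],
    [0, 0, 0.007, 0, 0, 0],
  ],
  grip=-0.4,
)

```text
clock: 21.98
tool_pos: [0.6002, 0.0733, 0.2118]
orientation: [180.0, 0.0, -67.8]
force: [0.5, 0.3, -0.0]
opening: 0.0264
gripper_force: 0.0
```

Call:
carry_out(
  rows=[
    [0, 0, 0, 0, 0, 0],
    [0, 0, 0, 0, 0, 0],
    [0, 0, 0, 0, 0, 0],
    [0, 0, 0, 0, 0, 0],
  ],
  grip=-1,
)

```text
clock: 22.48
tool_pos: [0.6005, 0.0734, 0.2123]
orientation: [-180.0, -0.0, -67.8]
force: [0.0, 0.8, 0.6]
opening: 0.0112
gripper_force: 30.0
```

Call:
carry_out(
  rows=[
    [0, 0.0065, 0.0009, 0, 0, 0],
    [0, 0.013, 0.0019, 0, 0, 0],
    [0, 0.0195, 0.0032, 0, 0, 0],
    [0, 0.0259, 0.0046, 0, 0, 0],
    [0, 0.0322, 0.0064, 0, 0, 0],
    [0, 0.0385, 0.0082, 0, 0, 0],
    [0, 0.0448, 0.0104, 0, 0, 0],
    [0, 0.0509, 0.0127, 0, 0, 0],
  ],
)

```text
clock: 23.48
tool_pos: [0.5527, 0.054, 0.1993]
orientation: [180.0, 0.0, -67.8]
force: [0.2, 2.8, 3.4]
opening: 0.0114
gripper_force: 30.0
```

Call:
carry_out(
  rows=[
    [0, 0.006, 0.0026, 0, 0, 0],
    [0, 0.012, 0.0054, 0, 0, 0],
    [0, 0.0179, 0.0084, 0, 0, 0],
    [0, 0.0237, 0.0115, 0, 0, 0],
    [0, 0.0293, 0.015, 0, 0, 0],
    [0, 0.0349, 0.0185, 0, 0, 0],
    [0, 0.0402, 0.0223, 0, 0, 0],
    [0, 0.0455, 0.0262, 0, 0, 0],
  ],
)

```text
clock: 24.48
tool_pos: [0.5108, 0.0369, 0.173]
orientation: [180.0, 0.0, -67.8]
force: [1.1, 4.7, -1.1]
opening: 0.0111
gripper_force: 30.0
```

Call:
carry_out(
  rows=[
    [0, 0.0051, 0.0041, 0, 0, 0],
    [0, 0.0101, 0.0084, 0, 0, 0],
    [0, 0.0149, 0.0129, 0, 0, 0],
    [0, 0.0197, 0.0175, 0, 0, 0],
    [0, 0.0242, 0.0223, 0, 0, 0],
    [0, 0.0285, 0.0272, 0, 0, 0],
    [0, 0.0327, 0.0323, 0, 0, 0],
    [0, 0.0367, 0.0375, 0, 0, 0],
  ],
)

```text
clock: 25.48
tool_pos: [0.4768, 0.0229, 0.1354]
orientation: [180.0, 0.0, -67.8]
force: [0.6, 5.9, 0.9]
opening: 0.0111
gripper_force: 30.0
```

Call:
carry_out(
  rows=[
    [0, 0.0038, 0.0054, 0, 0, 0],
    [0, 0.0074, 0.0109, 0, 0, 0],
    [0, 0.0108, 0.0165, 0, 0, 0],
    [0, 0.0141, 0.0222, 0, 0, 0],
    [0, 0.0171, 0.0281, 0, 0, 0],
    [0, 0.0199, 0.034, 0, 0, 0],
    [0, 0.0199, 0.034, 0, 0, 0],
  ],
)

```text
clock: 26.35
tool_pos: [0.4582, 0.0153, 0.101]
orientation: [180.0, 0.0, -67.8]
force: [2.3, 5.5, -6.4]
opening: 0.0108
gripper_force: 30.0
```

```bash
python3 - <<'E'
from h import *
o=telemetry.get_obs();print(o['tool_pos'],o['force'])
b=snap('side');cv2.imwrite('pics/c7.png',cv2.resize(b[140:260,210:350],(700,600),interpolation=cv2.INTER_CUBIC)[:,:,::-1])
E
```

```text
[0.45818375 0.01529885 0.10099207] [ 2.30044564  5.45406087 -6.37393759]
```

View pics/c7.png

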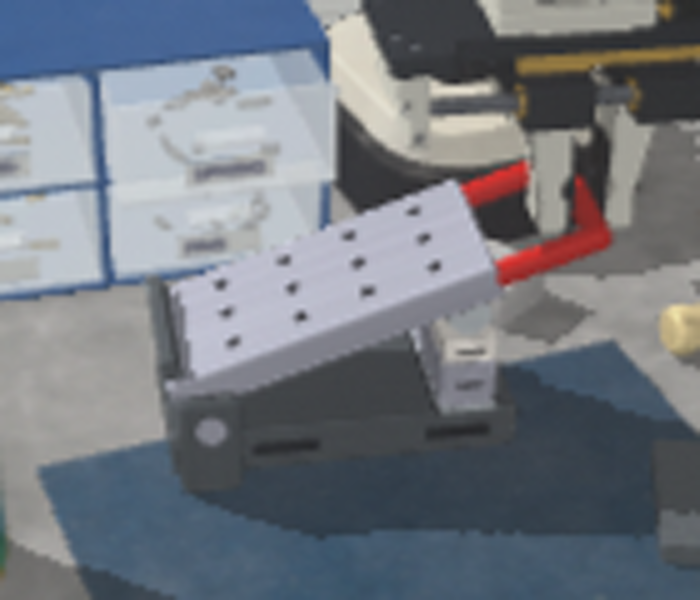

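The plate is just above the stack: the roller is behind (460,320) and the block end faces at (470,365) are still aligned. The last few millimetres go slowly.

Call:
carry_out(
  rows=[
    [0, 0.0009, 0.002, 0, 0, 0],
    [0, 0.0018, 0.004, 0, 0, 0],
    [0, 0.0027, 0.006, 0, 0, 0],
    [0, 0.0035, 0.008, 0, 0, 0],
    [0, 0.0043, 0.01, 0, 0, 0],
    [0, 0.0043, 0.01, 0, 0, 0],
  ],
)

```text
clock: 27.15
tool_pos: [0.4554, 0.0141, 0.0931]
orientation: [-179.9, -0.0, -67.7]
force: [-4.4, 5.8, 14.8]
opening: 0.0112
gripper_force: 30.0
```

Call:
carry_out(
  rows=[
    [0, 0.0003, 0.0007, 0, 0, 0],
    [0, 0.0004, 0.001, 0, 0, 0],
    [0, 0.0004, 0.001, 0, 0, 0],
  ],
)

```text
clock: 27.52
tool_pos: [0.4554, 0.014, 0.093]
orientation: [-179.9, -0.0, -67.7]
force: [-7.5, 6.8, 24.6]
opening: 0.0109
gripper_force: 30.0
```

Firm contact: the force is rising with no movement. I'll unload to near zero, then release.

Call:
carry_out(
  rows=[
    [0, -0.0003, -0.001, 0, 0, 0],
    [0, -0.0006, -0.002, 0, 0, 0],
    [0, -0.0006, -0.002, 0, 0, 0],
  ],
)

```text
clock: 27.9
tool_pos: [0.4554, 0.0141, 0.0933]
orientation: [-179.9, -0.0, -67.8]
force: [-1.1, 5.9, 4.8]
opening: 0.0109
gripper_force: 30.0
```

Call:
carry_out(
  rows=[
    [0, 0, 0, 0, 0, 0],
    [0, 0, 0, 0, 0, 0],
    [0, 0, 0, 0, 0, 0],
  ],
  grip=-0.3,
)

```text
clock: 28.28
tool_pos: [0.4545, 0.0134, 0.0925]
orientation: [179.9, -0.0, -67.8]
force: [-0.3, -0.1, 0.1]
opening: 0.0297
gripper_force: 0.0
```

```bash
python3 - <<'E'
from h import *
b=snap('side');a=cv2.imread('pics/c7.png')
def red(im):
    h=cv2.cvtColor(im,cv2.COLOR_BGR2HSV);return (((h[...,0]<8)|(h[...,0]>172))&(h[...,1]>150)&(h[...,2]>80))
B=cv2.resize(b[140:260,210:350],(700,600),interpolation=cv2.INTER_CUBIC)[:,:,::-1].copy()
cv2.imwrite('pics/c8.png',B)
print([np.argwhere(red(i)).max(0) for i in(a,B)]);print(telemetry.get_obs()['force'])
E
```

```text
[array([283, 609]), array([293, 614])]
[ 0.27094513 -0.53647061  0.2799388 ]
```

Released with no drop. Retreating upward and checking.

Call:
carry_out(
  rows=[
    [0, 0, -0.03, 0, 0, 0],
    [0, 0, -0.08, 0, 0, 0],
    [0, 0, -0.14, 0, 0, 0],
    [-0.06, 0, -0.15, 0, 0, 0],
    [-0.12, 0, -0.15, 0, 0, 0],
    [-0.15, 0, -0.15, 0, 0, 0],
    [-0.15, 0, -0.15, 0, 0, 0],
  ],
)

```text
clock: 29.2
tool_pos: [0.3975, 0.1541, 0.2429]
orientation: [-180.0, 0.0, -67.6]
force: [-0.4, 0.2, 1.0]
opening: 0.0305
gripper_force: 0.0
```

```bash
python3 - <<'E'
from h import *
b=snap('side');a=snap('top')
B=cv2.resize(b[150:245,230:340],(460,400),interpolation=cv2.INTER_CUBIC);A=cv2.resize(a[150:280,260:370],(338,400),interpolation=cv2.INTER_CUBIC)
cv2.imwrite('pics/c9.png',np.hstack([B,A])[:,:,::-1])
E
```

```text
(no output)
```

View pics/c9.png

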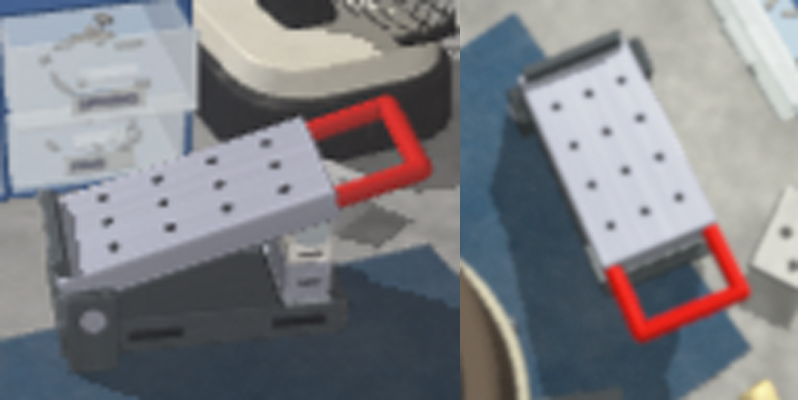

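The plate rests with its roller on the aligned two-block stack at (305,270), and the gripper is clear.

```bash
python3 -c "
from plant import workorder
print(workorder.close_job())"
```

```text
the job is handed in; nothing more can be done
None
```

The job is handed in at about 29 s of the 72 s limit: the steel block is on the seat strip with the ceramic block on top, both within about 1 mm and 0.5° by camera, the plate was eased down until its roller rests on the stack, and the gripper is clear; the job's verdict was not shown.

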